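# Wind the chip box open and draw the strip out through its throat

### The arm

A 6-joint arm with a two-finger parallel gripper is mounted at the origin on the work surface; the furniture and walls round the work are solid. World frame = base frame: x ahead of the robot, y to its left, z up, the work surface at z = 0. Lengths are in mm, angles in rad, forces in N, time in s.
With the tool pointing down it reaches from about 350 to 875 mm from the base axis. Payload 4.2 kg.
Tool frame: the origin (TCP) lies midway between the tips of the shut fingers; the grasp point (between the pads) lies bot.hold_point_z behind it (bot.hold_point_z is the distance from the TCP to the grasp point, in mm); z points along the fingers, y is the direction in which the jaws open and shut (so a half turn about z gives the same grasp; the last joint's range is limited). The gripper opens to 85 mm and grips with 20 to 120 N. Pads are 22 mm wide; open, the fingers measure 114 mm over their backs; the gripper's body (76 mm by 85 mm) begins 54 mm behind the grasp point. The pads swing forward as they close: fully open they stand 13 mm farther back than shut.
Start: joints at [-0.991, 0.385, 0.008, 0, -1.194, -0.259], TCP at [197.094, -593.088, 231.312] pointing down, gripper open.
Joint ranges: [-3.14, 3.14], [-1.21, 2.06], [-1.07, 1.41], [-3.16, 2.05], [-2.99, -0.16], [-3.1, 3.1]. Speed limits (rad/s): [2.79, 2.79, 3.14, 3.14, 3.14, 3.14].

### API

Orientations are given as a 3x3 rotation matrix whose columns are the frame's x, y, z axes.
In Python, from plant import bot, imaging, ticket gives the robot as it stands. The module is installed in compiled form; this text tells all that it offers.
- The arm moves only by the tool send_rows, never from a script. Its argument "rows" is a list of rows, each a list of 6 numbers: the shift along the tool's x, y, z in m, then the turn, a rotation vector about the tool's x, y, z in rad. In form: [[x, y, z, ax, ay, az], ...]. A call has 1 to 12 rows; each row shifts and turns the commanded pose from where the row before left it, along the tool's axes as they then stand; what a row does not reach is not made up. A row lasts 1/12 s, in which the tool goes at most 41.7 mm and 7.16 degrees, less where a joint would pass 70% of its speed; a pose out of reach is approached as far as the arm can. A call is refused whole if a number of a shift passes 0.0417 or a number of a turn 0.125, either way. A call with a gripper value outside its range is refused whole. "grip" is the finger opening in m, from 0 to 0.0854, set as the call begins (left out, the last holds). The fingers move at their own pace and stop on an object; "squeeze" is the grip in N (left out, the last holds). Time passes only in rows, so rows that do not move let the fingers close. It gives the time, the measured TCP pose, the force and the opening at its end, in the units of the state.
- bot.state(): the state, without advancing time (a new reading comes with each control period).
- imaging.read_camera(name): name is "side" or "top"; returns the picture (384x512x3 uint8, red, green, blue); there is no depth.
- imaging.camera_info(name): a dict with "fx", "fy", "cx", "cy" (pixels), "k1" (the pictures are not rectified: a ray, as slopes to the right and down, at radius r is drawn at 1 + k1 r^2 times it, then the intrinsics apply), "T" (4x4, takes a point from camera to world coordinates). Camera axes: x right, y up, looking along -z (the intrinsics and any distortion apply to the point x, -y, -z); pixel columns grow to the right and rows downward; lengths in mm; the calibration is good to about 2 mm. A picture is of the moment at which its call begins. camera_info takes no time and is no camera call.
- ticket.close_job(): hands the job in, once; it reports no verdict.
The state is a dict: "clock": time; "qpos": joint angles; "joint_velocities": joint speeds; "joint_torque": joint torques, N m; "ee_pos": TCP position; "tool_rot": TCP orientation; "contact_force": force on the tool from outside, world axes, zero at the start; "moment": the same for the moment, N m; "opening": finger opening in mm.
Only numpy, scipy, OpenCV 4.12 (cv2) and the standard library are available. Lean on these libraries where they do the work, as an engineer would, in place of code of your own. Each camera call takes 0.05 s, during which the arm holds its last target.

### The job

A painted wooden strip has slipped into the low plywood chip box. Wind the handwheel on the box's side clockwise by its knob until the steel shutter is fully home against its stop, then draw the strip, which is longer than the opening, out of the box by tilting it endwise through the opening, and finish while holding it motionless in the gripper, in the air above the opening, with both ends well clear (at least 5 cm) above the box's top. Do not put it down or let go; leave the shutter fully open and the other loose things where they lie.

Things in the scene. Friction and masses are not known exactly. Their poses are not given: they have to be found in the camera images.
- throat (a point): centre of the rectangular opening in the plywood chip box's top, at the height of the top face, 57 mm above the bench. +x points along the box, roughly away from the robot, y to the left. The opening is 140 mm long (x) by 104 mm wide (y). Inside, the floor is 47 mm below the top face; the hollow runs from x = -186 to +110 mm and y = -52 to +52 mm
- shutter (a joint): travel of the steel shutter (3 mm plate, 116 mm long, 102 mm wide), m: 0 = shut (far edge 20 mm short of the opening's far edge), 0.12 = fully open against its stop, its edge flush with the opening's near edge. It slides to the throat's -x, under the near part of the top, driven only by the handwheel, 15 mm per radian, and stays where left
- handwheel (a joint): angle of the handwheel, rad, growing clockwise as seen from above; 0 = shut, 8.0 = shutter against its stop (1.27 turns); turns with about 0.05 N m (1 to 2 N at the knob)
- wheel_axis (a point): centre of the handwheel (dark steel, vertical axis, 82 mm outer diameter, rim 10 mm thick) in the plane of its rim, 83 mm above the bench, on a grey gear housing on the right side of the box, 30 mm behind and 101 mm to the right of the throat in its frame
- knob_grip (a point): grip point of the upright black knob on the handwheel's rim, 36 mm from the axis: a cylinder of 22 mm diameter and 40 mm height that spins freely on its pin; this point lies on its axis 117 mm above the bench, 16 mm below its top and 24 mm above its foot
- strip_center (a point): centre of the flat strip, 30 mm wide (its x), 220 mm long (its y), 12 mm thick (z), about 40 g. It lies flat on the box's floor (its centre 41 mm below the top face), roughly along the box, with both ends under the top; its +y points to the box's far end
- strip_end_a (a point): middle of the strip's end at its +y (the far end at first), half-way up
- strip_end_b (a point): middle of the strip's end at its -y (the near end at first), half-way up
- strip: the strip itself, origin at the centre of its underside; same axes as strip_center
- chip_box: the box with its shutter and handwheel, fixed to the bench; origin on the bench right under throat, same axes. 320 mm long (x = -200 to +120 mm), 120 mm wide (y), 57 mm high. The top is 5 mm thick; the shutter runs just under it, leaving 37 mm free height over the floor under the near part of the top and 42 mm under the far part
- block_1: small plain wooden block, 38x60x38 mm, on the bench left of the box; a bystander; origin at the centre of its underside
- square_block: flat square wooden block, 50x50x19 mm, lying on the closed near part of the box's top; a bystander; origin at the centre of its underside
- tape_roll: roll of masking tape, 104 mm across, 25 mm high, on the bench at the left; a bystander; origin at the centre of its underside
- screw_jar: round jar of screws, 68 mm across, 84 mm high, at the back beside the vice; a bystander; origin at the centre of its underside
- sanding_block: sanding block, 64x113x32 mm, on the bench at the back right beside the tool box; a bystander; origin at the centre of its underside

How it is judged (in metres and radians):
On the way, in this order (a step that is already met when the one before it is completed fails the run):
1. the handwheel has been wound until the shutter is against its stop (within 5 mm) (value of joint shutter above 0.115 m), for 0.2 s.
2. the gripped strip sticks up through the opening, one end above the box's top and the other still inside (((height (world z) of strip_end_a above 0.066 m and height (world z) of strip_end_b below 0.048 m and contact force between the fingers and strip above 0.5 N) or (height (world z) of strip_end_b above 0.066 m and height (world z) of strip_end_a below 0.048 m and contact force between the fingers and strip above 0.5 N))), for 0.1 s.
At the end, for the whole second after the job is handed in: The strip is held still in the fingers (more than 1 N, slower than 0.04 m/s), touching no part of the box, both its ends more than 40 mm above the box's top, its centre within 160 mm horizontally of the opening's centre; the shutter is still within 8 mm of fully open (height (world z) of each of strip_end_a, strip_end_b above 0.097 m and horizontal distance between strip_center and throat below 0.16 m and contact force between the fingers and strip above 1 N and contact force between strip and chip_box below 0.1 N and linear speed of strip below 0.04 m/s and value of joint shutter above 0.112 m); the arm keeps its last pose, push and grip.
It fails at once if one of the other things is moved by more than 30 mm (distance of any of block_1, square_block, tape_roll, screw_jar, sanding_block from where it was at the start of the episode above 0.03 m).
It also fails if it takes over 58 s, if anything falls off the work surface, if the arm or the gripper's body presses on something with over 40 N, if the wrist force passes 120 N, or if a joint passes its speed limit or range.

## Working session

There is one attempt and no reset: what is moved stays moved. The work goes in short steps, Python scripts to look and compute and a tool call to move; the robot and the scene stay as the last step left them, time stands still between calls to the robot, and variables do not carry over. Pictures are saved under pics/ and viewed, and the job is handed in when it is done.

Besides the shell and the picture viewer there is one more tool, called as name(argument=value, ...) on one line, values as JSON. send_rows: Moves the arm, as the interface text tells. Its arguments: {"type":"object","properties":{"rows":{"type":"array","items":{"type":"array","items":{"type":"number"}}},"grip":{"type":"number"},"squeeze":{"type":"number"}},"required":["rows"]}

```bash
mkdir -p pics; ls
python3 - <<'E'
from plant import bot, imaging, ticket
import cv2,numpy as np
print(bot.state()); print(bot.hold_point_z)
for n in ("side","top"):
    im=imaging.read_camera(n); cv2.imwrite(f"pics/{n}0.png",im[:,:,::-1]); print(n,imaging.camera_info(n))
E
```

```text
pics
{'clock': 0.0, 'qpos': array([-9.91346577e-01,  3.85547075e-01,  6.64320575e-03, -5.15148872e-04,
       -1.19402684e+00, -2.58596243e-01]), 'joint_velocities': array([ 6.89400486e-05, -1.42846224e-03, -1.47612059e-03,  2.59045672e-03,
        6.53139102e-04, -7.23970766e-04]), 'joint_torque': array([ 8.05178729e-05, -3.92285693e+01,  1.88400614e+01,  4.18640748e+00,
       -4.61907301e-03,  1.98575987e-05]), 'ee_pos': array([ 196.94443802, -592.54013991,  230.23172902]), 'tool_rot': array([[-9.49026474e-01, -3.15195435e-01, -7.67861527e-04],
       [-3.15196359e-01,  9.49024267e-01,  2.04822648e-03],
       [ 8.31275872e-05,  2.18584831e-03, -9.99997608e-01]]), 'contact_force': array([0.44039479, 0.31485772, 0.20590606]), 'moment': array([-0.03214219, -0.01522262, -0.04977265]), 'opening': 85.43441479490359}
18.700000000000003
side {'fx': 491.41353999103075, 'fy': 491.41353999103075, 'cx': 253.30006471143895, 'cy': 192.1419356086272, 'k1': -0.05364689513903272, 'T': array([[-9.79034716e-01,  1.28041138e-01, -1.58418725e-01,
         3.12136404e+02],
       [-2.03510039e-01, -6.47861946e-01,  7.34069862e-01,
         9.54698086e+02],
       [-8.64232276e-03,  7.50919680e-01,  6.60336993e-01,
         9.36426664e+02],
       [ 0.00000000e+00,  0.00000000e+00,  0.00000000e+00,
         1.00000000e+00]])}
top {'fx': 394.60355628986224, 'fy': 394.60355628986224, 'cx': 256.16558579500577, 'cy': 192.38255798923063, 'k1': -0.007972483047539815, 'T': array([[-1.73064621e-02,  9.85444131e-01, -1.69116383e-01,
         3.74259572e+02],
       [-9.99849120e-01, -1.68048435e-02,  4.39706919e-03,
         1.19036518e+01],
       [ 1.49109168e-03,  1.69166964e-01,  9.85586280e-01,
         9.66516792e+02],
       [ 0.00000000e+00,  0.00000000e+00,  0.00000000e+00,
         1.00000000e+00]])}
```

Run:
```python
import cv2
a=cv2.imread("pics/top0.png");b=cv2.imread("pics/side0.png")
cv2.imwrite("pics/top0b.png",cv2.resize(a,(800,600),interpolation=2)); cv2.imwrite("pics/side0b.png",cv2.resize(b,(800,600),interpolation=2))
```

```text
(no output)
```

View pics/top0b.png

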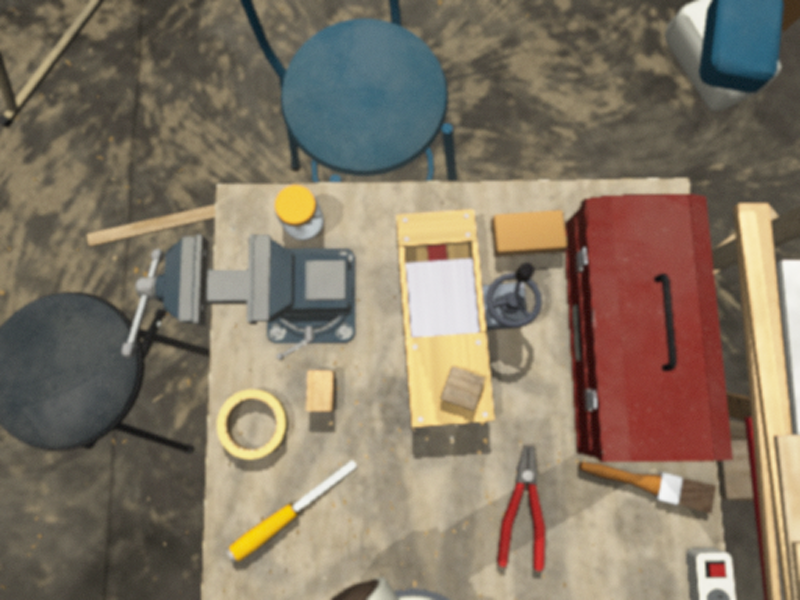

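View pics/side0b.png

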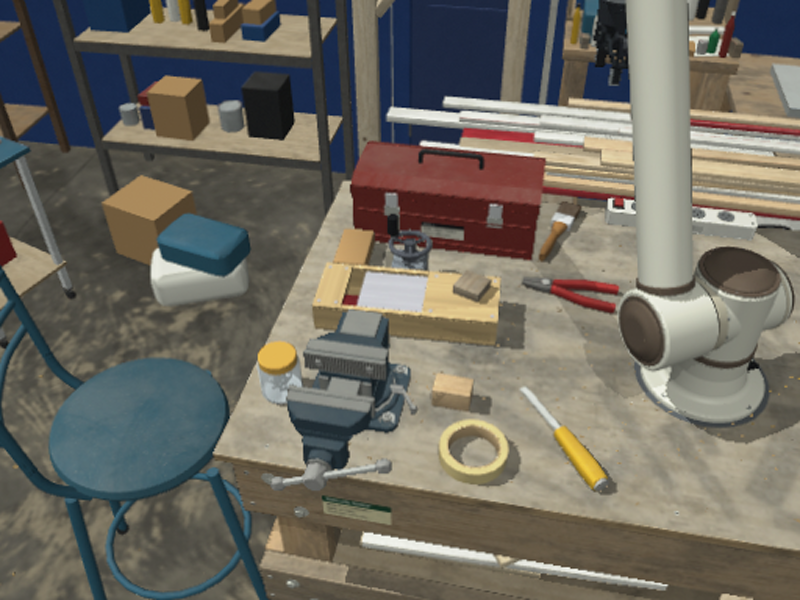

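Run:
```python
import cv2
a=cv2.imread("pics/top0.png");b=cv2.imread("pics/side0.png")
def crop(im,x0,y0,w,h,s,fn):
    c=cv2.resize(im[y0:y0+h,x0:x0+w],None,fx=s,fy=s,interpolation=cv2.INTER_CUBIC)
    for x in range((x0+9)//10*10,x0+w,10):
        cv2.line(c,(int((x-x0+.5)*s),0),(int((x-x0+.5)*s),6 if x%50 else 14),(0,0,255),1)
        if x%50==0: cv2.putText(c,str(x),(int((x-x0)*s),26),0,.4,(0,0,255),1)
    for y in range((y0+9)//10*10,y0+h,10):
        cv2.line(c,(0,int((y-y0+.5)*s)),(6 if y%50 else 14,int((y-y0+.5)*s)),(0,0,255),1)
        if y%50==0: cv2.putText(c,str(y),(16,int((y-y0)*s)+4),0,.4,(0,0,255),1)
    cv2.imwrite(fn,c)
crop(a,240,125,130,150,4,"pics/top0c.png")
crop(b,190,130,150,95,5,"pics/side0c.png")
```

```text
(no output)
```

View pics/top0c.png

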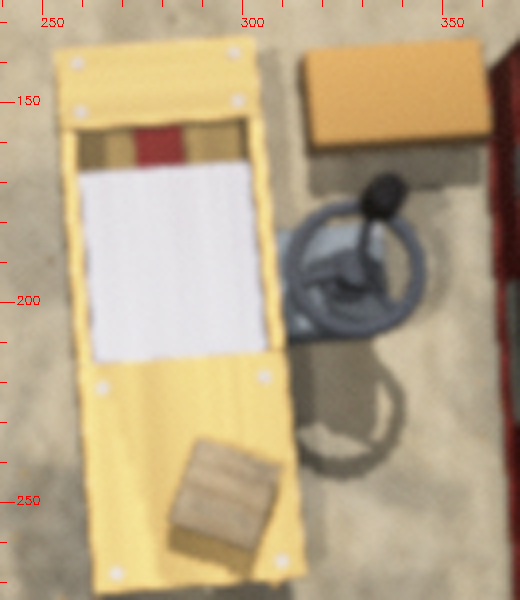

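View pics/side0c.png

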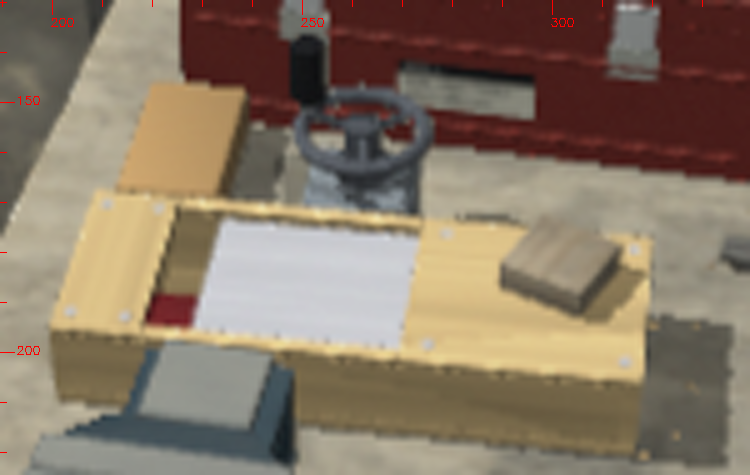

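```bash
cat > h.py <<'E'
import numpy as np, cv2
from plant import bot, imaging, ticket
from scipy.optimize import least_squares
CI={n:imaging.camera_info(n) for n in("side","top")}
def proj(n,P):
    P=np.atleast_2d(P).astype(float);c=CI[n];R=c["T"][:3,:3];t=c["T"][:3,3]
    p=(P-t)@R; x=p[:,0]/-p[:,2]; y=-p[:,1]/-p[:,2]; k=1+c["k1"]*(x*x+y*y)
    return np.c_[c["fx"]*x*k+c["cx"],c["fy"]*y*k+c["cy"]]
def ray(n,uv,z):
    c=CI[n];a=(uv[0]-c["cx"])/c["fx"];b=(uv[1]-c["cy"])/c["fy"];x,y=a,b
    for _ in range(9):
        k=1+c["k1"]*(x*x+y*y);x,y=a/k,b/k
    d=c["T"][:3,:3]@np.array([x,-y,-1]);t=c["T"][:3,3]
    return t+d*(z-t[2])/d[2]
def crop(im,x0,y0,w,h,s,fn,bgr=False):
    if not bgr: im=im[:,:,::-1]
    c=cv2.resize(im[y0:y0+h,x0:x0+w],None,fx=s,fy=s,interpolation=cv2.INTER_CUBIC)
    for x in range((x0+9)//10*10,x0+w,10):
        X=int((x-x0+.5)*s);cv2.line(c,(X,0),(X,6 if x%50 else 14),(0,0,255),1)
        if x%50==0: cv2.putText(c,str(x),(X,26),0,.4,(0,0,255),1)
    for y in range((y0+9)//10*10,y0+h,10):
        Y=int((y-y0+.5)*s);cv2.line(c,(0,Y),(6 if y%50 else 14,Y),(0,0,255),1)
        if y%50==0: cv2.putText(c,str(y),(16,Y+4),0,.4,(0,0,255),1)
    cv2.imwrite(fn,c)
E
python3 - <<'E'
from h import *
T=lambda x,y:((x+.5)/4-.5+240,(y+.5)/4-.5+125)
S=lambda x,y:((x+.5)/5-.5+190,(y+.5)/5-.5+130)
obs=[("top",T(56,48),(120,60,57)),("top",T(255,37),(120,-60,57)),
("top",T(77,130),(70,52,57)),("top",T(248,117),(70,-52,57)),("top",T(91,362),(-70,52,57)),("top",T(268,350),(-70,-52,57)),
("side",S(95,190),(120,-60,57)),("side",S(50,327),(120,60,57)),("side",S(645,382),(-200,60,57)),("side",S(652,238),(-200,-60,57)),
("side",S(364,131),(-30,-101,83)),("top",T(355,268),(-30,-101,83))]
def w(p,q): 
    c,s=np.cos(p[2]),np.sin(p[2]); return np.array([p[0]+c*q[0]-s*q[1],p[1]+s*q[0]+c*q[1],q[2]])
def f(p,o=obs): return np.concatenate([(proj(n,w(p,q))[0]-uv) for n,uv,q in o])
for nm in("top","side"):
    r=least_squares(lambda p:f(p,[o for o in obs if o[0]==nm]),[550,0,0]);print(nm,r.x)
r=least_squares(f,[550,0,0],loss="soft_l1");print(r.x);print(f(r.x).reshape(-1,2).round(1))
print("axis",w(r.x,(-30,-101,83)))
print("knob top",ray("top",T(388,185),133),ray("side",S(306,42),133),ray("side",S(315,103),93))
ax=w(r.x,(-30,-101,83))
for z,k in((117,ray("top",T(385,190),128)),(0,ray("side",S(306,42),133))): print(np.degrees(np.arctan2(*(k-ax)[1::-1])),np.hypot(*(k-ax)[:2]))
for n in("top","side"): print(n,proj(n,[w(r.x,(x,y,57)) for x in(-200,120) for y in(-60,60)]).round(1).tolist())
# strip sides at far: visible red at z=22
for p in((134,165),(183,165),(138,128),(181,126)): print("strip",ray("top",T(*p),22))
E
```

```text
top [ 5.48914303e+02 -5.39748722e+01  4.87581368e-02]
side [ 5.47399899e+02 -5.02576255e+01  6.09354144e-02]
[ 5.48622792e+02 -5.34830805e+01  5.04991440e-02]
[[-0.4  0.2]
 [-0.3 -0.2]
 [-0.9 -0.3]
 [-0.   0.1]
 [-0.2  0.2]
 [ 0.3  0.2]
 [ 0.3 -1. ]
 [-0.5 -1.1]
 [-0.7 -0.5]
 [ 0.3 -0.5]
 [ 0.  -0.4]
 [-0.1  0.5]]
axis [ 523.75928223 -155.8686551    83.        ]
knob top [ 561.54733824 -166.79163615  133.        ] [ 559.10121677 -164.46681206  133.        ] [ 553.68290329 -161.59649077   93.        ]
-15.778839439407786 37.5699239685475
-13.673557406620885 36.3728008325688
top [[315.5, 269.0], [262.7, 272.7], [303.1, 133.6], [253.2, 136.9]]
side [[320.3, 176.7], [317.9, 205.5], [208.9, 166.6], [199.1, 193.9]]
strip [601.69540538 -35.12067226  22.        ]
strip [601.18715192 -65.22269436  22.        ]
strip [625.07601153 -38.16493556  22.        ]
strip [625.90133327 -64.72770485  22.        ]
```

Run:
```python
from h import *
# toolbox top corners in 800px pictures: top: (585,198),(600,458); side: (360,190)?,
k=.64
for z in(0,60,100,140): print(z,"top-left edge",ray("top",(585*k,200*k),z).round(),ray("top",(600*k,458*k),z).round(),"handle",ray("top",(660*k,280*k),z).round(), "side top-front edge far/near",ray("side",(357*k,180*k),z).round(),ray("side",(541*k,208*k),z).round())
for n in (200*.25+240,275*.25+240): pass
T=lambda x,y:((x+.5)/4-.5+240,(y+.5)/4-.5+125)
for p in((200,438),(282,465),(250,550),(172,525)): print("sq",ray("top",T(*p),76).round())
```

```text
0 top-left edge [ 702. -298.    0.] [ 291. -293.    0.] handle [ 567. -409.    0.] side top-front edge far/near [ 706. -471.    0.] [ 293. -439.    0.]
60 top-left edge [ 682. -279.   60.] [ 296. -274.   60.] handle [ 555. -383.   60.] side top-front edge far/near [ 681. -380.   60.] [ 294. -350.   60.]
100 top-left edge [ 668. -266.  100.] [ 300. -261.  100.] handle [ 547. -366.  100.] side top-front edge far/near [ 664. -319.  100.] [ 295. -290.  100.]
140 top-left edge [ 655. -253.  140.] [ 303. -249.  140.] handle [ 539. -348.  140.] side top-front edge far/near [ 647. -258.  140.] [ 296. -231.  140.]
sq [431. -66.  76.]
sq [ 415. -111.   76.]
sq [368. -92.  76.]
sq [382. -49.  76.]
```

```bash
cat >> h.py <<'E'
from scipy.spatial.transform import Rotation as Ro
import json
YAW=0.0505
def down(yaw=YAW): 
    c,s=np.cos(yaw),np.sin(yaw); return np.array([[-c,-s,0],[-s,c,0],[0,0,-1.]])
def rows(p0,R0,way):
    """way: list of (pos mm, R or None, n). prints rows"""
    out=[];p=np.array(p0,float);R=np.array(R0)
    for P,R1,n in way:
        P=np.array(P,float);R1=R if R1 is None else R1
        rv=Ro.from_matrix(R.T@R1).as_rotvec();ps=p.copy();Rs=R.copy()
        for i in range(1,n+1):
            t=ps+(P-ps)*i/n; 
            d=R.T@(t-p)/1000; r=rv/n
            d=d.round(4);r=r.round(4);out.append([float(v) for v in (*d,*r)])
            p=p+R@d*1000;R=R@Ro.from_rotvec(r).as_matrix()
    for i in range(0,len(out),12): print(json.dumps(out[i:i+12]).replace("0.0,","0,").replace(" ",""))
    print("end",p.round(1)); return p,R
E
python3 - <<'E'
from h import *
s=bot.state(); rows([197.1,-593.1,231.3],s["tool_rot"],[([559,-165,231],down(),18)])
E
```

```text
[[-0.0266,0.0162,0,0.0001,-0,0.015],[-0.0263,0.0167,0.0001,0.0001,-0,0.015],[-0.0261,0.017,0,0.0001,-0,0.015],[-0.0258,0.0174,0.0001,0.0001,-0,0.015],[-0.0256,0.0178,0,0.0001,-0,0.015],[-0.0252,0.0182,0,0.0001,-0,0.015],[-0.0251,0.0185,0.0001,0.0001,-0,0.015],[-0.0247,0.019,0,0.0001,-0,0.015],[-0.0244,0.0193,0,0.0001,-0,0.015],[-0.0242,0.0196,0.0001,0.0001,-0,0.015],[-0.0238,0.0201,0,0.0001,-0,0.015],[-0.0236,0.0203,0,0.0001,-0,0.015]]
[[-0.0232,0.0208,0.0001,0.0001,-0,0.015],[-0.023,0.021,-0,0.0001,-0,0.015],[-0.0226,0.0215,-0,0.0001,-0,0.015],[-0.0222,0.0217,0,0.0001,-0,0.015],[-0.022,0.0221,0,0.0001,-0,0.015],[-0.0216,0.0224,0,0.0001,-0,0.015]]
end [ 559. -165.  231.]
```

send_rows(rows=[[-0.0266,0.0162,0,0,0,0.015],[-0.0263,0.0167,0,0,0,0.015],[-0.0261,0.017,0,0,0,0.015],[-0.0258,0.0174,0,0,0,0.015],[-0.0256,0.0178,0,0,0,0.015],[-0.0252,0.0182,0,0,0,0.015],[-0.0251,0.0185,0,0,0,0.015],[-0.0247,0.019,0,0,0,0.015],[-0.0244,0.0193,0,0,0,0.015],[-0.0242,0.0196,0,0,0,0.015],[-0.0238,0.0201,0,0,0,0.015],[-0.0236,0.0203,0,0,0,0.015]], grip=0.05)

```text
clock: 1.1
ee_pos: [438.8, -306.2, 231.0]
tool_rot: [[-0.99, -0.14, -0.001], [-0.14, 0.99, 0.0], [0.001, 0.001, -1.0]]
contact_force: [0.6, -0.3, -0.0]
opening: 49.9
```

send_rows(rows=[[-0.0232,0.0208,0,0,0,0.015],[-0.023,0.021,0,0,0,0.015],[-0.0226,0.0215,0,0,0,0.015],[-0.0222,0.0217,0,0,0,0.015],[-0.022,0.0221,0,0,0,0.015],[-0.0216,0.0224,0,0,0,0.015],[0,0,0,0,0,0],[0,0,0,0,0,0]])

```text
clock: 1.77
ee_pos: [559.4, -163.6, 230.4]
tool_rot: [[-0.999, -0.053, -0.002], [-0.053, 0.999, 0.0], [0.002, 0.0, -1.0]]
contact_force: [-0.3, 0.0, 0.4]
opening: 49.9
```

send_rows(rows=[[0,0,0.03,0,0,0],[0,0,0.03,0,0,0],[0,0,0.025,0,0,0],[0,0,0,0,0,0]])

```text
clock: 2.1
ee_pos: [554.2, -165.2, 140.7]
tool_rot: [[-0.999, -0.048, -0.012], [-0.048, 0.999, 0.002], [0.012, 0.003, -1.0]]
contact_force: [-1.1, 1.1, -1.2]
opening: 50.4
```

Run:
```python
from h import *
s=bot.state();print(s["ee_pos"])
crop(imaging.read_camera("side"),190,90,150,110,5,"pics/s1.png")
crop(imaging.read_camera("top"),260,130,130,110,5,"pics/t1.png")
```

```text
[ 554.19485895 -165.18844179  140.72058414]
```

View pics/s1.png

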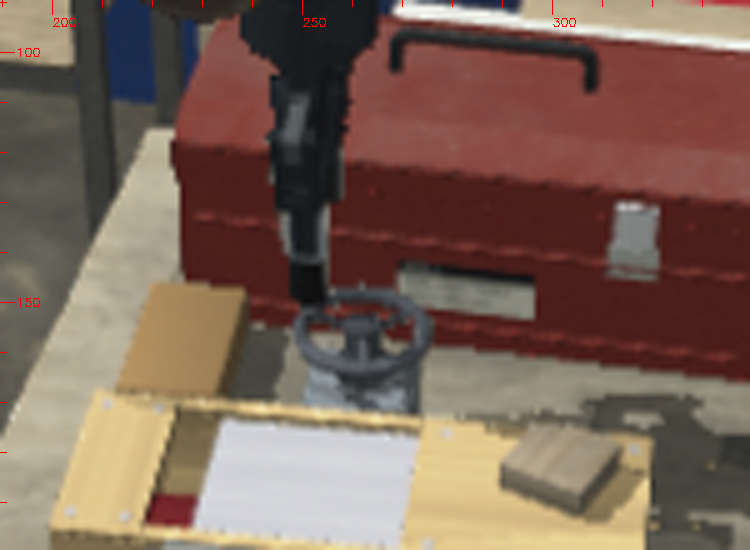

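View pics/t1.png

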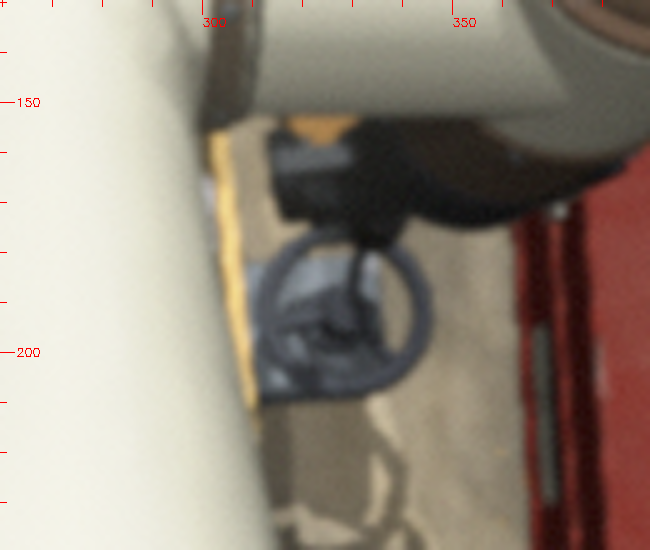

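send_rows(rows=[[0,0,0.018,0,0,0],[0,0,0.018,0,0,0],[0,0,0.01,0,0,0],[0,0,0,0,0,0],[0,0,0,0,0,0]])

```text
clock: 2.62
ee_pos: [559.6, -165.3, 101.5]
tool_rot: [[-0.999, -0.051, 0.002], [-0.051, 0.999, -0.001], [-0.002, -0.001, -1.0]]
contact_force: [-0.9, -0.5, -0.2]
opening: 50.4
```

send_rows(rows=[[0,0,0,0,0,0],[0,0,0,0,0,0],[0,0,0,0,0,0],[0,0,0,0,0,0],[0,0,0,0,0,0]], grip=0.01, squeeze=25)

```text
clock: 3.03
ee_pos: [559.9, -165.1, 101.8]
tool_rot: [[-0.999, -0.051, 0.003], [-0.051, 0.999, -0.001], [-0.003, -0.001, -1.0]]
contact_force: [-0.3, 0.5, 7.2]
opening: 21.4
```

Run:
```python
from h import *
s=bot.state();print(s["ee_pos"],s["opening"],s["contact_force"],s["clock"])
crop(imaging.read_camera("side"),190,90,150,110,5,"pics/s2.png")
```

```text
[ 559.90038343 -165.13799718  101.81501267] 21.382487380917226 [-0.30853609  0.54442183  7.15288245] 3.0333
```

View pics/s2.png

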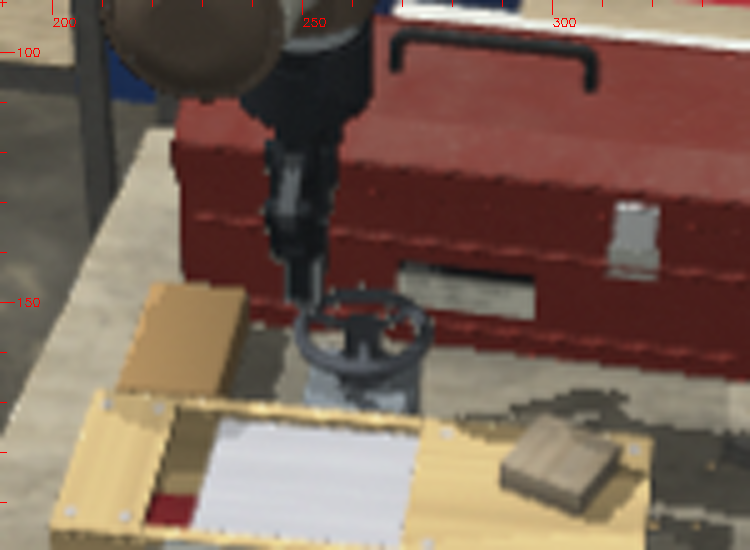

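```bash
cat > circ.py <<'E'
from h import *
def circ(c,a0,a1,n,r=36.,p0=None):
    R=down();p=np.array(p0 if p0 is not None else [c[0]+r*np.cos(a0),c[1]+r*np.sin(a0)],float);out=[]
    for a in np.linspace(a0,a1,n+1)[1:]:
        t=np.array([c[0]+r*np.cos(a),c[1]+r*np.sin(a)]);d=(R.T@np.r_[t-p,0]/1000).round(4);p=p+(R@d*1000)[:2];out.append([float(d[0]),float(d[1]),0,0,0,0])
    for i in range(0,n,12): print(json.dumps(out[i:i+12]))
    print("end",p,"az",a1)
E
python3 - <<'E'
from circ import *
a=np.radians(-14.5);print(a)
circ((524,-156),a,a-1.6,8,p0=(559.,-165.))
E
```

```text
-0.2530727415391778
[[0.003, -0.0066, 0, 0, 0, 0], [0.004, -0.0059, 0, 0, 0, 0], [0.0052, -0.005, 0, 0, 0, 0], [0.0061, -0.0039, 0, 0, 0, 0], [0.0067, -0.0026, 0, 0, 0, 0], [0.0071, -0.0012, 0, 0, 0, 0], [0.0072, 0.0003, 0, 0, 0, 0], [0.007, 0.0016, 0, 0, 0, 0]]
end [ 513.93517568 -190.60745222] az -1.853072741539178
```

send_rows(rows=[[0.003,-0.0066,0,0,0,0],[0.004,-0.0059,0,0,0,0],[0.0052,-0.005,0,0,0,0],[0.0061,-0.0039,0,0,0,0]])

```text
clock: 3.42
ee_pos: [542.7, -186.9, 101.8]
tool_rot: [[-0.999, -0.051, 0.003], [-0.051, 0.999, 0.0], [-0.003, 0.0, -1.0]]
contact_force: [-0.6, 5.6, 8.4]
opening: 21.2
```

send_rows(rows=[[0.0067,-0.0026,0,0,0,0],[0.0071,-0.0012,0,0,0,0],[0.0072,0.0003,0,0,0,0],[0.007,0.0016,0,0,0,0],[0,0,0,0,0,0]])

```text
clock: 3.83
ee_pos: [514.6, -189.7, 101.8]
tool_rot: [[-0.999, -0.051, 0.004], [-0.051, 0.999, 0.001], [-0.004, 0.0, -1.0]]
contact_force: [0.7, 4.5, 6.9]
opening: 21.2
```

Run:
```python
from circ import *
s=bot.state();print(s["ee_pos"],s["opening"],s["contact_force"],s["clock"])
crop(imaging.read_camera("side"),190,90,150,110,5,"pics/s3.png")
crop(imaging.read_camera("top"),240,130,130,110,5,"pics/t3.png")
```

```text
[ 514.61429373 -189.73745541  101.79336223] 21.175823728412375 [0.73406834 4.53296374 6.90904568] 3.8333
```

View pics/s3.png

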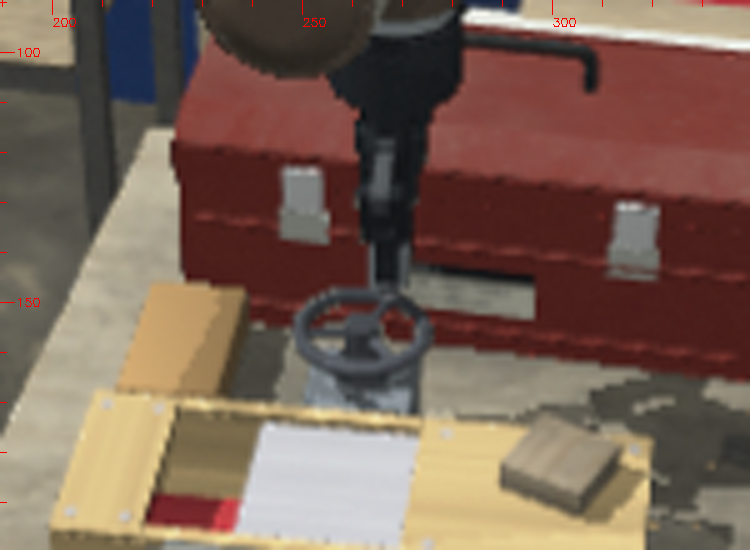

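View pics/t3.png

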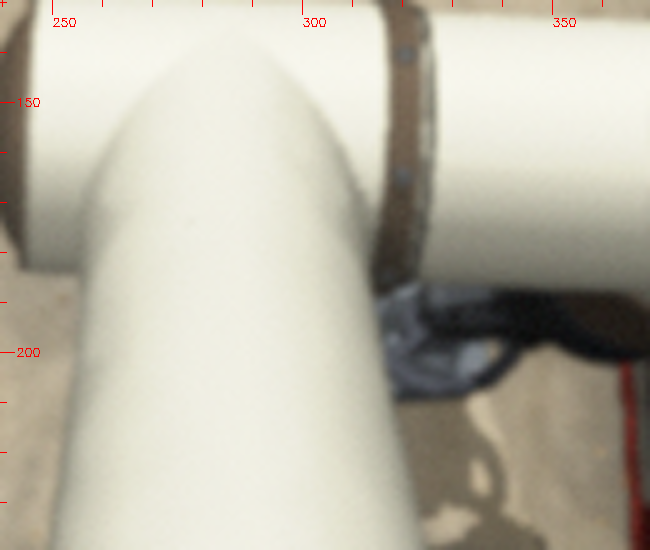

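Run:
```python
from circ import *
circ((524,-155.5),-1.853,-1.853-6.4,32,p0=(513.94,-190.6))
```

```text
[[0.0065, 0.0035, 0, 0, 0, 0], [0.0058, 0.0043, 0, 0, 0, 0], [0.0048, 0.0053, 0, 0, 0, 0], [0.0037, 0.0062, 0, 0, 0, 0], [0.0024, 0.0068, 0, 0, 0, 0], [0.001, 0.0071, 0, 0, 0, 0], [-0.0005, 0.0072, 0, 0, 0, 0], [-0.0019, 0.0069, 0, 0, 0, 0], [-0.0032, 0.0064, 0, 0, 0, 0], [-0.0044, 0.0057, 0, 0, 0, 0], [-0.0054, 0.0047, 0, 0, 0, 0], [-0.0063, 0.0035, 0, 0, 0, 0]]
[[-0.0069, 0.0022, 0, 0, 0, 0], [-0.0071, 0.0007, 0, 0, 0, 0], [-0.0072, -0.0006, 0, 0, 0, 0], [-0.0068, -0.0021, 0, 0, 0, 0], [-0.0064, -0.0034, 0, 0, 0, 0], [-0.0055, -0.0045, 0, 0, 0, 0], [-0.0045, -0.0056, 0, 0, 0, 0], [-0.0034, -0.0064, 0, 0, 0, 0], [-0.0019, -0.0069, 0, 0, 0, 0], [-0.0006, -0.0072, 0, 0, 0, 0], [0.0009, -0.0071, 0, 0, 0, 0], [0.0022, -0.0068, 0, 0, 0, 0]]
[[0.0036, -0.0063, 0, 0, 0, 0], [0.0047, -0.0054, 0, 0, 0, 0], [0.0057, -0.0043, 0, 0, 0, 0], [0.0065, -0.0032, 0, 0, 0, 0], [0.007, -0.0017, 0, 0, 0, 0], [0.0072, -0.0004, 0, 0, 0, 0], [0.0071, 0.0011, 0, 0, 0, 0], [0.0067, 0.0024, 0, 0, 0, 0]]
end [ 510.03883952 -188.69449564] az -8.253
```

send_rows(rows=[[0.0065,0.0035,0,0,0,0],[0.0058,0.0043,0,0,0,0],[0.0048,0.0053,0,0,0,0],[0.0037,0.0062,0,0,0,0],[0.0024,0.0068,0,0,0,0],[0.001,0.0071,0,0,0,0]])

```text
clock: 4.43
ee_pos: [489.4, -158.9, 101.8]
tool_rot: [[-0.999, -0.052, 0.004], [-0.052, 0.999, -0.001], [-0.004, -0.002, -1.0]]
contact_force: [2.6, -1.5, 5.4]
opening: 21.1
```

send_rows(rows=[[-0.0005,0.0072,0,0,0,0],[-0.0019,0.0069,0,0,0,0],[-0.0032,0.0064,0,0,0,0],[-0.0044,0.0057,0,0,0,0],[-0.0054,0.0047,0,0,0,0],[-0.0063,0.0035,0,0,0,0]])

```text
clock: 4.93
ee_pos: [508.2, -123.4, 101.8]
tool_rot: [[-0.999, -0.052, 0.001], [-0.052, 0.999, -0.001], [-0.001, -0.001, -1.0]]
contact_force: [-1.6, -2.3, 9.0]
opening: 21.4
```

send_rows(rows=[[-0.0069,0.0022,0,0,0,0],[-0.0071,0.0007,0,0,0,0],[-0.0072,-0.0006,0,0,0,0],[-0.0068,-0.0021,0,0,0,0],[-0.0064,-0.0034,0,0,0,0],[-0.0055,-0.0045,0,0,0,0]])

```text
clock: 5.43
ee_pos: [549.4, -128.5, 101.8]
tool_rot: [[-0.999, -0.052, 0.003], [-0.052, 0.999, -0.0], [-0.003, -0.0, -1.0]]
contact_force: [-0.1, 1.3, 7.2]
opening: 21.1
```

send_rows(rows=[[-0.0045,-0.0056,0,0,0,0],[-0.0034,-0.0064,0,0,0,0],[-0.0019,-0.0069,0,0,0,0],[-0.0006,-0.0072,0,0,0,0],[0.0009,-0.0071,0,0,0,0],[0.0022,-0.0068,0,0,0,0]])

```text
clock: 5.93
ee_pos: [558.7, -168.7, 101.8]
tool_rot: [[-0.999, -0.052, 0.003], [-0.052, 0.999, -0.001], [-0.003, -0.001, -1.0]]
contact_force: [-0.8, 1.9, 7.7]
opening: 21.1
```

send_rows(rows=[[0.0036,-0.0063,0,0,0,0],[0.0047,-0.0054,0,0,0,0],[0.0057,-0.0043,0,0,0,0],[0.0065,-0.0032,0,0,0,0],[0.007,-0.0017,0,0,0,0]])

```text
clock: 6.35
ee_pos: [532.2, -190.7, 101.8]
tool_rot: [[-0.999, -0.051, 0.004], [-0.051, 0.999, -0.0], [-0.004, -0.0, -1.0]]
contact_force: [1.2, 5.3, 7.3]
opening: 21.2
```

send_rows(rows=[[0.0072,-0.0004,0,0,0,0],[0.0071,0.0011,0,0,0,0],[0.0067,0.0024,0,0,0,0],[0,0,0,0,0,0],[0,0,0,0,0,0]])

```text
clock: 6.77
ee_pos: [520.1, -190.5, 102.3]
tool_rot: [[-0.998, -0.053, 0.023], [-0.054, 0.999, -0.005], [-0.023, -0.006, -1.0]]
contact_force: [19.2, -9.0, -9.4]
opening: 21.2
```

Run:
```python
from circ import *
s=bot.state();print(s["ee_pos"],s["opening"],s["contact_force"],s["clock"])
crop(imaging.read_camera("side"),190,90,150,110,5,"pics/s4.png")
```

```text
[ 520.14574892 -190.45970043  102.2944103 ] 21.233209074289118 [19.22693522 -8.98990818 -9.42805934] 6.7667
```

View pics/s4.png

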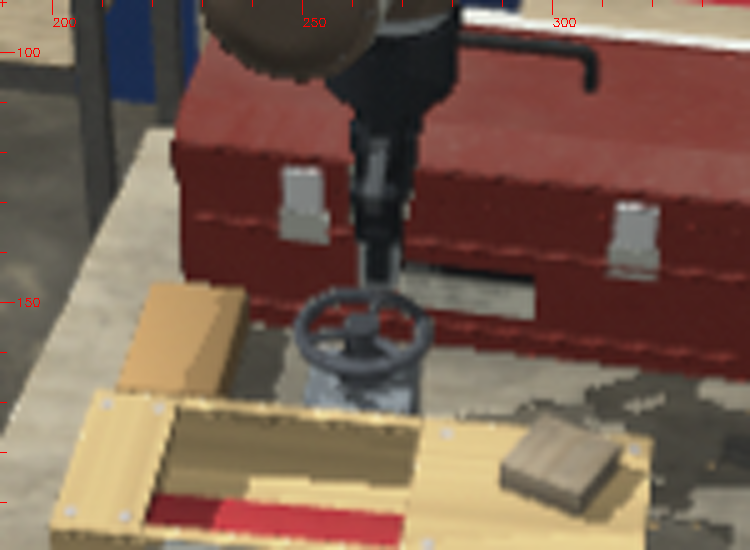

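send_rows(rows=[[-0.005,-0.001,0,0,0,0],[-0.0045,-0.0005,0,0,0,0],[0,0,0,0,0,0]])

```text
clock: 7.07
ee_pos: [521.9, -190.8, 102.0]
tool_rot: [[-0.999, -0.052, 0.004], [-0.052, 0.999, -0.002], [-0.004, -0.003, -1.0]]
contact_force: [0.3, -3.4, 8.1]
opening: 21.2
```

send_rows(rows=[[0,0,0,0,0,0],[0,0,0,0,0,0],[0,0,0,0,0,0],[0,0,0,0,0,0]], grip=0.048)

```text
clock: 7.4
ee_pos: [518.6, -189.5, 99.6]
tool_rot: [[-0.999, -0.051, -0.002], [-0.051, 0.999, 0.0], [0.002, 0.0, -1.0]]
contact_force: [0.5, 1.0, 0.2]
opening: 47.8
```

send_rows(rows=[[0,0,-0.02,0,0,0],[0,0,-0.025,0,0,0],[0,0,-0.025,0,0,0],[0,0,-0.025,0,0,0],[0,0,-0.02,0,0,0],[0,0,-0.01,0,0,0],[0,0,0,0,0,0]])

```text
clock: 7.98
ee_pos: [520.5, -189.8, 227.5]
tool_rot: [[-0.999, -0.051, 0.005], [-0.051, 0.999, -0.001], [-0.005, -0.001, -1.0]]
contact_force: [-0.3, -0.3, -0.3]
opening: 48.1
```

Run:
```python
from circ import *
s=bot.state();print(s["ee_pos"],s["opening"],s["contact_force"],s["clock"],s["qpos"])
crop(imaging.read_camera("side"),190,130,150,110,5,"pics/s5.png")
crop(imaging.read_camera("top"),240,130,130,110,5,"pics/t5.png")
```

```text
[ 520.48298622 -189.7778929   227.53662103] 48.13312356905441 [-0.30513887 -0.34482474 -0.25247011] 7.9833 [-5.68284494e-02  2.64827063e-01 -1.77717211e-01  4.06897203e-04
 -1.12365102e+00 -1.46304472e+00]
```

View pics/s5.png

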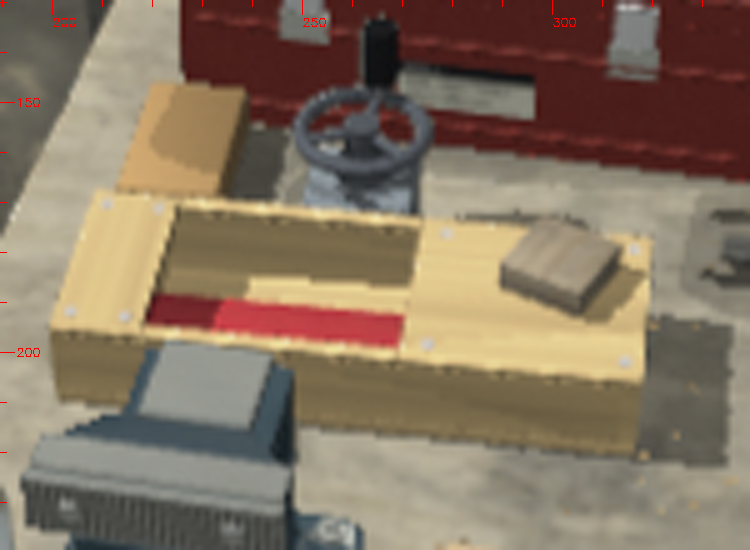

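View pics/t5.png

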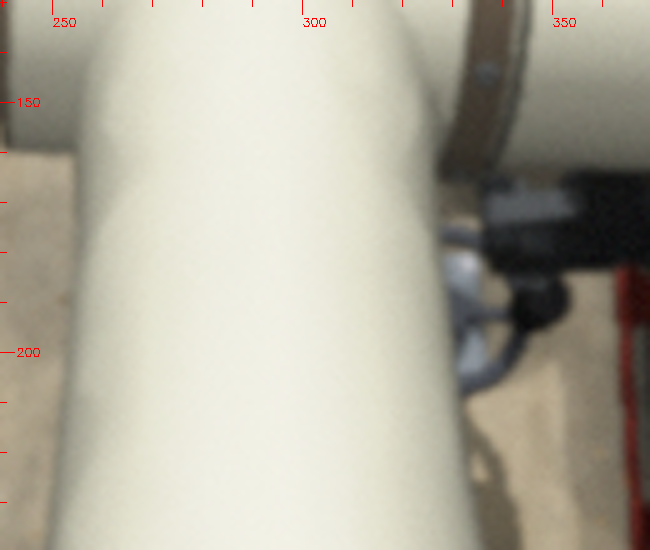

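Run:
```python
from circ import *
S=lambda x,y:((x+.5)/5-.5+190,(y+.5)/5-.5+130)
for p in((152,296),(215,300),(300,307),(403,318)):
    q=ray("side",S(*p),22);d=q[:2]-[548.6,-53.5];c,s=np.cos(YAW),np.sin(YAW);print(q.round(1),"box",(c*d[0]+s*d[1]).round(1),(-s*d[0]+c*d[1]).round(1))
for p in([601.7,-35.1],[601.2,-65.2],[625.1,-38.2],[625.9,-64.7]):
    d=np.array(p)-[548.6,-53.5];print("top",(c*d[0]+s*d[1]).round(1),(-s*d[0]+c*d[1]).round(1))
print(proj("side",[[0,0,0]]))
```

```text
[627.3 -57.6  22. ] box 78.4 -8.0
[591.3 -61.1  22. ] box 42.3 -9.8
[542.8 -64.6  22. ] box -6.4 -10.8
[484.  -66.6  22. ] box -65.2 -9.9
top 54.0 15.7
top 51.9 -14.3
top 77.2 11.4
top 76.6 -15.1
[[448.10918595 239.93952665]]
```

Run:
```python
from circ import *
R=bot.state()["tool_rot"]
rows([519.5,-189.2,226],down(),[([578.5,-50,200],None,7)])
```

```text
[[-0.0094,0.0194,0.0037,0,0,0.0],[-0.0094,0.0195,0.0037,0,0,0.0],[-0.0095,0.0194,0.0037,0,0,0.0],[-0.0094,0.0194,0.0038,0,0,0.0],[-0.0094,0.0195,0.0037,0,0,0.0],[-0.0094,0.0194,0.0037,0,0,0.0],[-0.0095,0.0194,0.0037,0,0,0.0]]
end [578.6 -50.  200. ]
```

send_rows(rows=[[-0.0094,0.0194,0.0037,0,0,0],[-0.0094,0.0194,0.0037,0,0,0],[-0.0094,0.0194,0.0037,0,0,0],[-0.0094,0.0194,0.0037,0,0,0],[-0.0094,0.0194,0.0037,0,0,0],[-0.0094,0.0194,0.0037,0,0,0],[-0.0094,0.0194,0.0037,0,0,0],[0,0,0,0,0,0],[0,0,0,0,0,0]])

```text
clock: 8.83
ee_pos: [577.4, -49.9, 196.8]
tool_rot: [[-0.999, -0.052, -0.005], [-0.052, 0.999, -0.001], [0.005, -0.0, -1.0]]
contact_force: [-0.8, 0.1, 0.1]
opening: 47.9
```

Run:
```python
from circ import *
s=bot.state();print(s["ee_pos"],s["tool_rot"].round(3),s["qpos"].round(2))
im=imaging.read_camera("side");crop(im,100,0,380,280,2,"pics/s6.png")
```

```text
[577.39039797 -49.9150934  196.81146491] [[-0.999 -0.052 -0.005]
 [-0.052  0.999 -0.001]
 [ 0.005 -0.    -1.   ]] [ 0.19  0.34 -0.15 -0.   -1.08 -1.71]
```

View pics/s6.png

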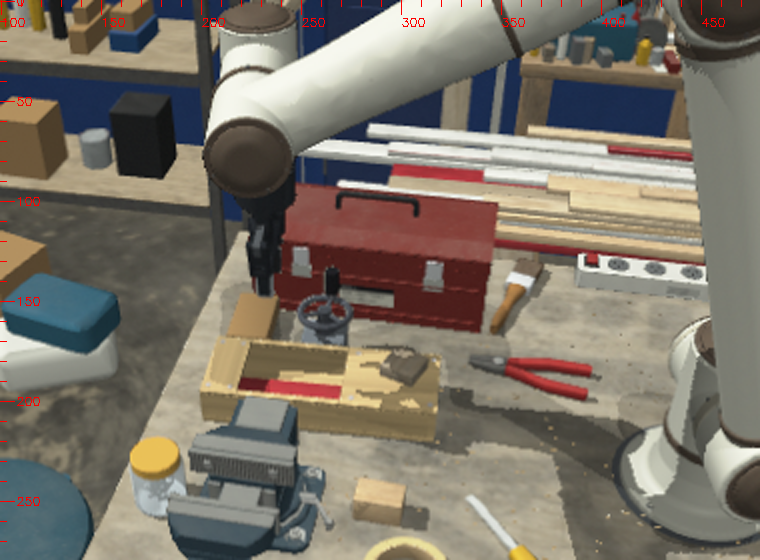

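Run:
```python
from circ import *
def rayy(n,uv,y):
    a=ray(n,uv,0);b=ray(n,uv,300);t=(y-a[1])/(b[1]-a[1]);return (a+(b-a)*t).round()
for y in(0,40,80,120): print(y,"cap bottom",rayy("side",(225,99),y),"gripbody bottom")
k=.64
for nm,p in(("vice anvil R far",(353,250)),("vice anvil R near",(353,340)),("jaw top L",(250,236)),("jaw top R",(278,236)),("anvil sq",(345,262))):
    for z in(0,80,120,150): print(nm,ray("top",(p[0]*k,p[1]*k),z).round())
for nm,p in(("anvil near-box top edge",(234,198)),("front jaw top",(222,222)),("jaw R",(245,225))):
    for z in(80,120,150): print(nm,ray("side",p,z).round())
```

```text
0 cap bottom [582.   0. 352.] gripbody bottom
40 cap bottom [571.  40. 377.] gripbody bottom
80 cap bottom [560.  80. 401.] gripbody bottom
120 cap bottom [548. 120. 426.] gripbody bottom
vice anvil R far [624.  82.   0.]
vice anvil R far [604.  77.  80.]
vice anvil R far [593.  74. 120.]
vice anvil R far [585.  71. 150.]
vice anvil R near [478.  83.   0.]
vice anvil R near [470.  77.  80.]
vice anvil R near [466.  74. 120.]
vice anvil R near [462.  72. 150.]
jaw top L [650. 249.   0.]
jaw top L [628. 229.  80.]
jaw top L [616. 220. 120.]
jaw top L [608. 212. 150.]
jaw top R [650. 204.   0.]
jaw top R [627. 188.  80.]
jaw top R [615. 180. 120.]
jaw top R [607. 174. 150.]
anvil sq [605.  95.   0.]
anvil sq [586.  88.  80.]
anvil sq [576.  85. 120.]
anvil sq [569.  82. 150.]
anvil near-box top edge [562.  35.  80.]
anvil near-box top edge [551.  78. 120.]
anvil near-box top edge [542. 110. 150.]
front jaw top [571. 127.  80.]
front jaw top [559. 166. 120.]
front jaw top [550. 195. 150.]
jaw R [513. 126.  80.]
jaw R [503. 165. 120.]
jaw R [496. 194. 150.]
```

send_rows(rows=[[0,0,0.03,0,0,0],[0,0,0.03,0,0,0],[0,0,0.03,0,0,0],[0,0,0.025,0,0,0],[0,0,0.015,0,0,0],[0,0,0,0,0,0],[0,0,0,0,0,0],[0,0,0,0,0,0]])

```text
clock: 9.55
ee_pos: [579.0, -51.3, 70.5]
tool_rot: [[-0.999, -0.05, 0.002], [-0.05, 0.999, -0.0], [-0.002, -0.0, -1.0]]
contact_force: [0.8, -0.2, -0.2]
opening: 47.9
```

Run:
```python
from circ import *
s=bot.state();print(s["ee_pos"],s["tool_rot"].round(3),s["qpos"].round(2))
im=imaging.read_camera("side");crop(im,190,100,150,110,5,"pics/s7.png")
im=imaging.read_camera("top");crop(im,240,100,150,110,5,"pics/t7.png")
```

```text
[579.04016603 -51.2515802   70.50894364] [[-0.999 -0.05   0.002]
 [-0.05   0.999 -0.   ]
 [-0.002 -0.    -1.   ]] [ 0.19  0.47 -0.3   0.   -0.79 -1.71]
```

View pics/s7.png

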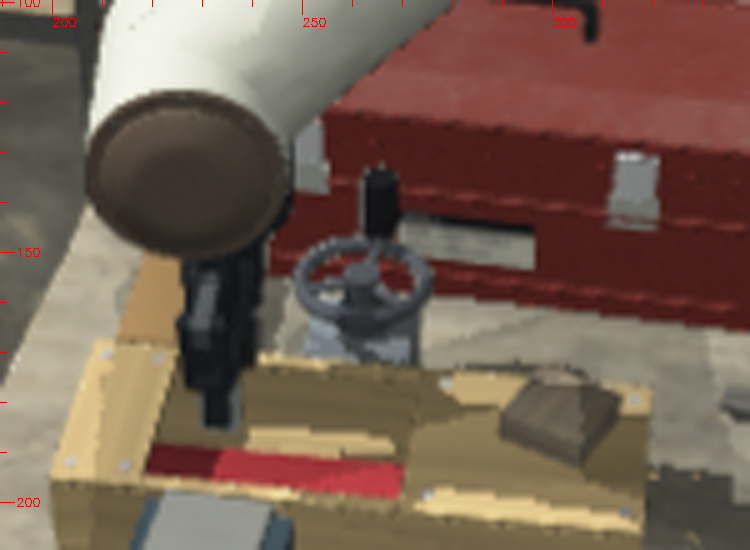

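View pics/t7.png

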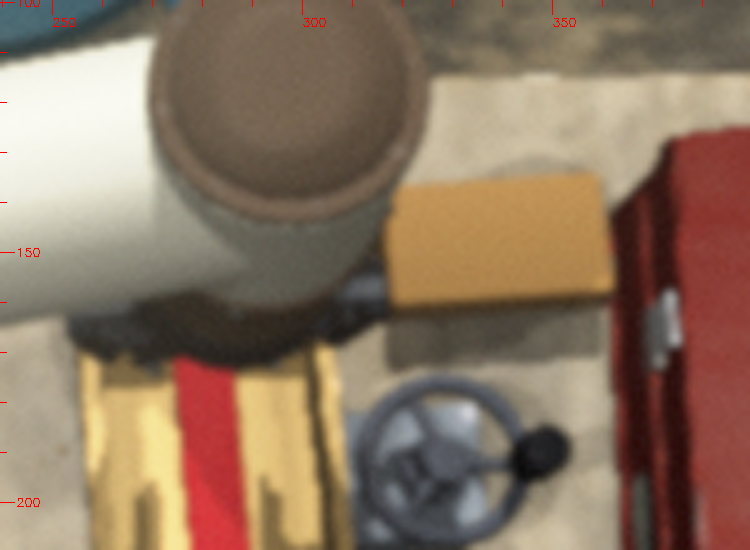

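Run:
```python
from circ import *
T=lambda x,y:((x+.5)/5-.5+240,(y+.5)/5-.5+100)
c,s=np.cos(YAW),np.sin(YAW)
for p in((176,365),(191,545),(237,365),(249,545)):
    q=ray("top",T(*p),22);d=q[:2]-[548.6,-53.5];print(q.round(1),"box",(c*d[0]+s*d[1]).round(1),(-s*d[0]+c*d[1]).round(1))
print(proj("top",[[578,-50,22]]),T(0,0))
s=bot.state();tip=s["ee_pos"]
for o in(24,38): print(proj("side",[tip+np.array([0,o,0]),tip+np.array([0,-o,0])]))
```

```text
[584.7 -38.8  22. ] box 36.8 12.9
[495.8 -43.8  22. ] box -52.3 12.4
[584.2 -68.7  22. ] box 34.8 -17.0
[495.3 -71.8  22. ] box -54.2 -15.6
[[279.44117424 175.20614313]] (239.6, 99.6)
[[233.28121582 184.6605342 ]
 [237.30148426 173.69648665]]
[[232.06853496 187.96848767]
 [238.43550376 170.60447704]]
```

send_rows(rows=[[0,0,0.02,0,0,0],[0,0,0.02,0,0,0],[0,0,0.012,0,0,0],[0,0,0.005,0,0,0],[0,0,0,0,0,0],[0,0,0,0,0,0],[0,0,0,0,0,0]])

```text
clock: 10.23
ee_pos: [579.4, -50.6, 13.8]
tool_rot: [[-0.999, -0.051, 0.003], [-0.051, 0.999, 0.0], [-0.003, 0.0, -1.0]]
contact_force: [-1.2, -0.1, -0.1]
opening: 48.2
```

send_rows(rows=[[0,0,0,0,0,0],[0,0,0,0,0,0],[0,0,0,0,0,0],[0,0,0,0,0,0],[0,0,0,0,0,0]], grip=0.015, squeeze=60)

```text
clock: 10.65
ee_pos: [579.3, -50.6, 13.9]
tool_rot: [[-0.999, -0.051, 0.002], [-0.051, 0.999, 0.0], [-0.002, -0.0, -1.0]]
contact_force: [-0.9, 0.4, 5.7]
opening: 28.3
```

send_rows(rows=[[0,0,-0.005,0,0,0],[0.008,0,0,0,0,0],[0.009,0,0,0,0,0],[0.009,0,0,0,0,0],[0.009,0,0,0,0,0],[0,0,0,0,0,0],[0,0,0,0,0,0]])

```text
clock: 11.23
ee_pos: [542.7, -52.6, 17.5]
tool_rot: [[-0.999, -0.051, -0.0], [-0.051, 0.999, -0.0], [0.0, -0.0, -1.0]]
contact_force: [0.7, 0.5, -0.1]
opening: 27.9
```

Run:
```python
from circ import *
s=bot.state();print(s["ee_pos"],s["opening"],s["contact_force"])
im=imaging.read_camera("side");crop(im,190,100,150,110,5,"pics/s8.png")
im=imaging.read_camera("top");crop(im,240,100,150,110,5,"pics/t8.png")
```

```text
[542.67045237 -52.57886812  17.47587985] 27.881641563665003 [ 0.67947759  0.45788117 -0.07260466]
```

View pics/s8.png

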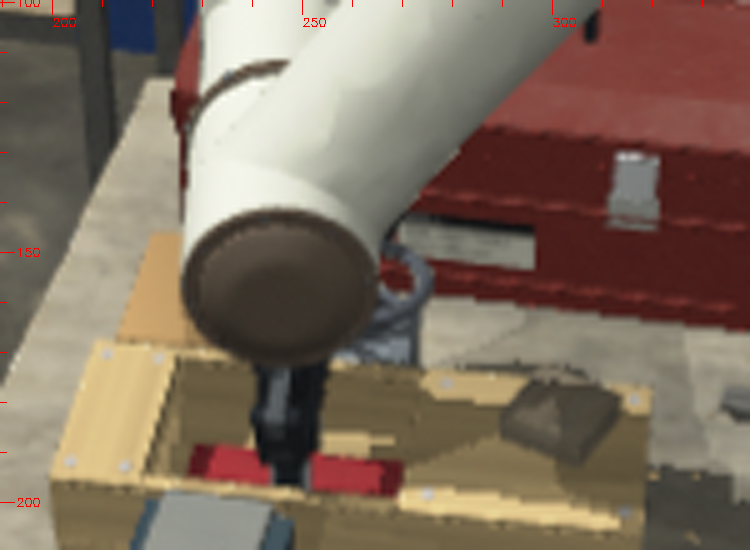

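View pics/t8.png

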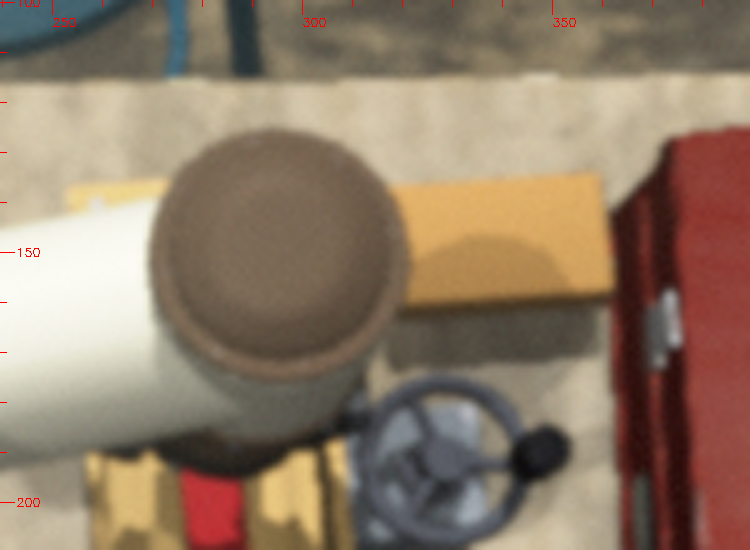

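Run:
```python
from circ import *
S=lambda x,y:((x+.5)/5-.5+190,(y+.5)/5-.5+100)
c,s=np.cos(YAW),np.sin(YAW)
for p in((197,446),(190,468)):
    q=ray("side",S(*p),25.6);d=q[:2]-[548.6,-53.5];print(q.round(1),"box",(c*d[0]+s*d[1]).round(1),(-s*d[0]+c*d[1]).round(1))
d=bot.state()["ee_pos"][:2]-[548.6,-53.5];print(c*d[0]+s*d[1],-s*d[0]+c*d[1])
```

```text
[601.1 -58.5  25.6] box 52.1 -7.7
[600.4 -39.5  25.6] box 52.4 11.4
-4.739250796020256 1.3208975335713526
```

```bash
cat > plan.py <<'E'
from circ import *
def pose(xb,hb,th,y=1.3,s=163.,n=-2.1):
    th=np.radians(th);X=xb+s*np.cos(th)-n*np.sin(th);Z=10+hb+s*np.sin(th)+n*np.cos(th)
    c,sn=np.cos(YAW),np.sin(YAW)
    p=np.array([548.6+c*X-sn*y,-53.5+sn*X+c*y,Z])
    by=np.array([-sn,c,0]);return p,Ro.from_rotvec(-th*by).as_matrix()@down()
E
python3 - <<'E'
from plan import *
s=bot.state();print(s["qpos"].round(3),s["ee_pos"])
p,R=pose(-168,9.6,0);print(p)
W=[((-165,9,6),5),((-160,7.5,12.5),6),]
p,R=rows(p,down(),[(*pose(*w),n) for w,n in W])
E
```

```text
[ 0.201  0.504 -0.434  0.    -0.632 -1.721] [543.80011408 -52.42001687  17.55859967]
[543.54075217 -52.45405     17.5       ]
[[-0.0005,0,-0.0033,0,-0.0209,0.0],[-0.0005,0,-0.0033,0,-0.0209,0.0],[-0.0006,0,-0.0032,0,-0.0209,0.0],[-0.0007,0,-0.0033,0,-0.0209,0.0],[-0.0007,0,-0.0032,0,-0.0209,0.0],[-0.0007,0,-0.0027,-0,-0.0189,-0.0],[-0.0007,0,-0.0028,-0,-0.0189,-0.0],[-0.0008,0,-0.0027,-0,-0.0189,-0.0],[-0.0008,0,-0.0027,-0,-0.0189,-0.0],[-0.0009,0,-0.0027,-0,-0.0189,-0.0],[-0.0009,0,-0.0027,-0,-0.0189,-0.0]]
end [548.1 -52.2  50.8]
```

send_rows(rows=[[-0.0005,0,-0.0033,0,-0.0209,0],[-0.0005,0,-0.0033,0,-0.0209,0],[-0.0006,0,-0.0032,0,-0.0209,0],[-0.0007,0,-0.0033,0,-0.0209,0],[-0.0007,0,-0.0032,0,-0.0209,0],[0,0,0,0,0,0]], squeeze=80)

```text
clock: 11.83
ee_pos: [545.0, -52.5, 34.6]
tool_rot: [[-0.993, -0.051, 0.106], [-0.051, 0.999, 0.005], [-0.106, 0.0, -0.994]]
contact_force: [-0.1, -0.1, -1.1]
opening: 27.2
```

send_rows(rows=[[-0.0007,0,-0.0027,0,-0.0189,0],[-0.0007,0,-0.0028,0,-0.0189,0],[-0.0008,0,-0.0027,0,-0.0189,0],[-0.0008,0,-0.0027,0,-0.0189,0],[-0.0009,0,-0.0027,0,-0.0189,0],[-0.0009,0,-0.0027,0,-0.0189,0],[0,0,0,0,0,0],[0,0,0,0,0,0]])

```text
clock: 12.5
ee_pos: [547.7, -52.3, 50.9]
tool_rot: [[-0.975, -0.051, 0.216], [-0.05, 0.999, 0.011], [-0.216, -0.0, -0.976]]
contact_force: [0.4, -0.7, -0.6]
opening: 27.5
```

Run:
```python
from circ import *
s=bot.state();print(s["ee_pos"],s["opening"],s["contact_force"],s["qpos"].round(3),s["tool_rot"].round(3))
im=imaging.read_camera("side");crop(im,190,100,150,110,5,"pics/s9.png")
im=imaging.read_camera("top");crop(im,240,100,150,130,5,"pics/t9.png")
```

```text
[547.72539723 -52.28939516  50.85766307] 27.526550164595903 [ 0.39266361 -0.725095   -0.61320423] [ 0.218  0.386 -0.597  0.099 -0.374 -1.827] [[-0.975 -0.051  0.216]
 [-0.05   0.999  0.011]
 [-0.216 -0.    -0.976]]
```

View pics/s9.png

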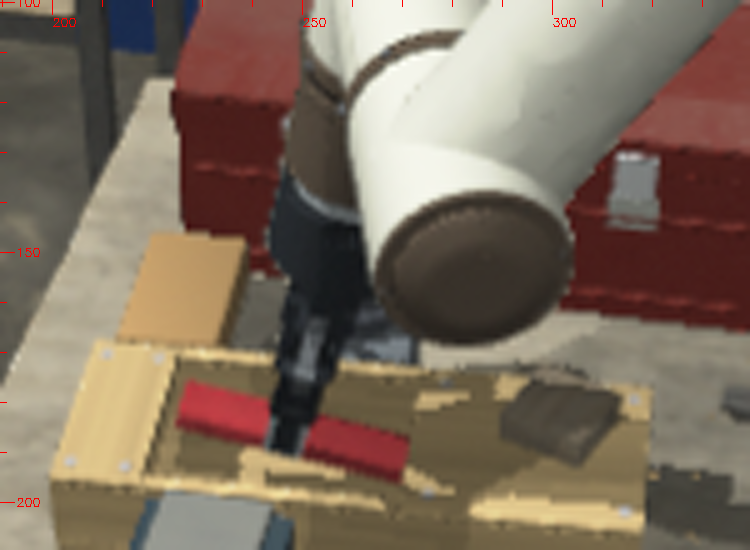

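View pics/t9.png

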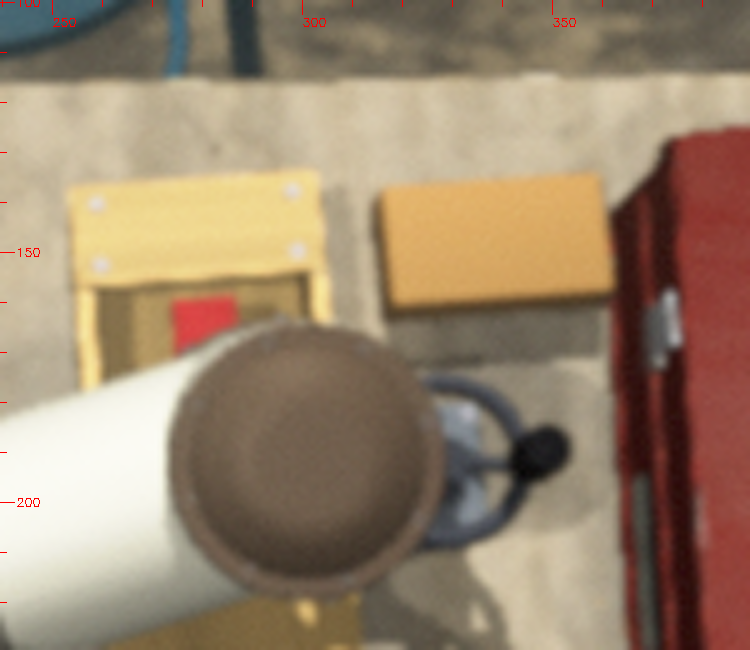

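Run:
```python
from plan import *
p,R=pose(-160,7.5,12.5);print(p)
W=[((-140,8,16),6),((-120,10,18),6),((-95,14,18),6),((-55,22,18),8),]
p,R=rows(p,R,[(*pose(*w),n) for w,n in W])
W=[((-55,70,18),6),((-70,160,4),12)]
p,R=rows(p,R,[(*pose(*w),n) for w,n in W])
# verify predicted pixel of end a in s9
d=pose(-160,7.5,12.5,y=-15,s=220,n=6)[0];print((proj("side",[d])-[190,100])*5)
```

```text
[548.12567196 -52.22231452  50.72943546]
[[-0.0032,-0,-0.001,-0,-0.0102,-0.0],[-0.0033,0,-0.001,-0,-0.0102,-0.0],[-0.0033,0,-0.001,-0,-0.0102,-0.0],[-0.0032,0,-0.0009,-0,-0.0102,-0.0],[-0.0033,0,-0.0009,-0,-0.0102,-0.0],[-0.0033,0,-0.0008,-0,-0.0102,-0.0],[-0.0033,-0,-0.0004,0,-0.0058,-0.0],[-0.0033,0,-0.0003,0,-0.0058,-0.0],[-0.0033,0,-0.0003,0,-0.0058,-0.0],[-0.0033,0,-0.0003,0,-0.0058,-0.0],[-0.0033,0,-0.0003,0,-0.0058,-0.0],[-0.0033,0,-0.0002,0,-0.0058,-0.0]]
[[-0.0042,0,0.0006,-0,0,-0.0],[-0.0041,0,0.0007,-0,0,-0.0],[-0.0042,0,0.0006,-0,0,-0.0],[-0.0042,0,0.0007,-0,0,-0.0],[-0.0041,0,0.0006,-0,0,-0.0],[-0.0042,0,0.0007,-0,0,-0.0],[-0.0051,0,0.0006,-0,0,-0.0],[-0.005,-0,0.0006,-0,0,-0.0],[-0.0051,0,0.0006,-0,0,-0.0],[-0.0051,0,0.0006,-0,0,-0.0],[-0.005,0,0.0006,-0,0,-0.0],[-0.0051,0,0.0006,-0,0,-0.0]]
[[-0.005,0,0.0006,-0,0,-0.0],[-0.0051,0,0.0005,-0,0,-0.0]]
end [649.1 -47.1  80.4]
[[-0.0025,0,-0.0076,-0,0,-0.0],[-0.0024,0,-0.0076,-0,0,-0.0],[-0.0025,0,-0.0076,-0,0,-0.0],[-0.0025,0,-0.0076,-0,0,-0.0],[-0.0025,0,-0.0076,-0,0,-0.0],[-0.0024,0,-0.0076,-0,0,-0.0],[-0.0007,0,-0.0042,0,0.0204,-0.0],[-0.0006,0,-0.0043,0,0.0204,-0.0],[-0.0005,0,-0.0043,0,0.0204,-0.0],[-0.0004,0,-0.0042,0,0.0204,-0.0],[-0.0004,0,-0.0043,0,0.0204,-0.0],[-0.0002,0,-0.0043,0,0.0204,-0.0]]
[[-0.0002,0,-0.0043,0,0.0204,-0.0],[-0.0001,0,-0.0043,0,0.0204,-0.0],[0.0001,0,-0.0043,0,0.0204,-0.0],[0.0001,0,-0.0043,0,0.0204,-0.0],[0.0001,0,-0.0043,0,0.0204,-0.0],[0.0003,0,-0.0042,0,0.0204,-0.0]]
end [641.2 -47.5 179.2]
[[191.77275381 373.60478821]]
```

send_rows(rows=[[-0.0032,0,-0.001,0,-0.0102,0],[-0.0033,0,-0.001,0,-0.0102,0],[-0.0033,0,-0.001,0,-0.0102,0],[-0.0032,0,-0.0009,0,-0.0102,0],[-0.0033,0,-0.0009,0,-0.0102,0],[-0.0033,0,-0.0008,0,-0.0102,0],[0,0,0,0,0,0]])

```text
clock: 13.18
ee_pos: [565.9, -51.4, 61.1]
tool_rot: [[-0.96, -0.051, 0.276], [-0.049, 0.999, 0.014], [-0.277, -0.0, -0.961]]
contact_force: [-1.0, 0.6, 0.1]
opening: 27.0
```

send_rows(rows=[[-0.0033,0,-0.0004,0,-0.0058,0],[-0.0033,0,-0.0003,0,-0.0058,0],[-0.0033,0,-0.0003,0,-0.0058,0],[-0.0033,0,-0.0003,0,-0.0058,0],[-0.0033,0,-0.0003,0,-0.0058,0],[-0.0033,0,-0.0002,0,-0.0058,0],[0,0,0,0,0,0],[0,0,0,0,0,0]])

```text
clock: 13.85
ee_pos: [584.1, -50.4, 68.2]
tool_rot: [[-0.95, -0.051, 0.308], [-0.048, 0.999, 0.016], [-0.309, 0.0, -0.951]]
contact_force: [-0.6, 0.0, 0.2]
opening: 27.2
```

Run:
```python
from plan import *
s=bot.state();print(s["ee_pos"],pose(-120,10,18)[0],s["opening"],s["contact_force"],s["qpos"].round(3),s["tool_rot"].round(3))
im=imaging.read_camera("side");crop(im,190,100,150,110,5,"pics/s10.png")
d=pose(-120,10,18,y=-15,s=220,n=6)[0];print((proj("side",[d])-[190,100])*5)
```

```text
[584.05827878 -50.4460125   68.24358543] [584.16005024 -50.40102991  68.3725514 ] 27.212071805108895 [-0.55708619  0.02756173  0.22835359] [ 0.212  0.381 -0.594  0.174 -0.29  -1.891] [[-0.95  -0.051  0.308]
 [-0.048  0.999  0.016]
 [-0.309  0.    -0.951]]
[[129.78240474 336.18249487]]
```

View pics/s10.png

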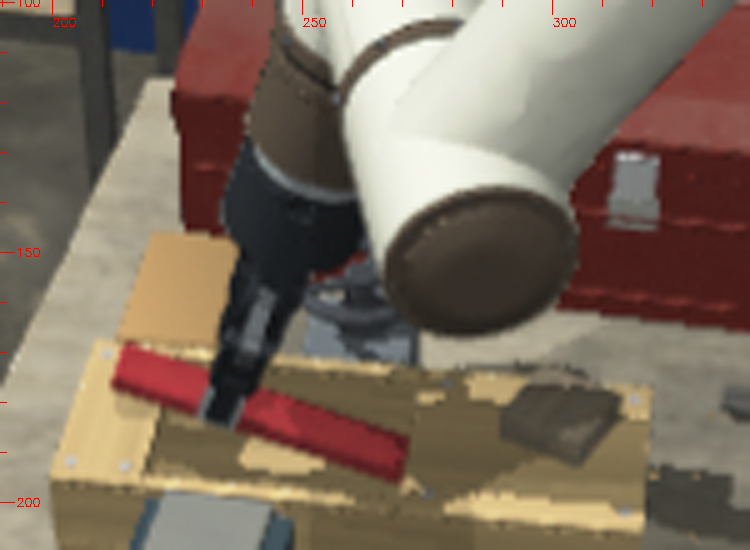

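send_rows(rows=[[-0.0042,0,0.0006,0,0,0],[-0.0041,0,0.0007,0,0,0],[-0.0042,0,0.0006,0,0,0],[-0.0042,0,0.0007,0,0,0],[-0.0041,0,0.0006,0,0,0],[-0.0042,0,0.0007,0,0,0],[0,0,0,0,0,0]])

```text
clock: 14.48
ee_pos: [610.3, -49.0, 72.6]
tool_rot: [[-0.949, -0.051, 0.31], [-0.048, 0.999, 0.016], [-0.31, 0.0, -0.951]]
contact_force: [0.3, -0.2, -0.6]
opening: 27.3
```

send_rows(rows=[[-0.0051,0,0.0006,0,0,0],[-0.005,0,0.0006,0,0,0],[-0.0051,0,0.0006,0,0,0],[-0.0051,0,0.0006,0,0,0],[-0.005,0,0.0006,0,0,0],[-0.0051,0,0.0006,0,0,0],[-0.005,0,0.0006,0,0,0],[-0.0051,0,0.0005,0,0,0],[0,0,0,0,0,0],[0,0,0,0,0,0]])

```text
clock: 15.32
ee_pos: [649.1, -47.1, 80.3]
tool_rot: [[-0.95, -0.051, 0.308], [-0.048, 0.999, 0.016], [-0.309, 0.0, -0.951]]
contact_force: [-0.5, 0.4, -0.3]
opening: 27.2
```

Run:
```python
from plan import *
s=bot.state();print(s["ee_pos"],s["opening"],s["contact_force"],s["qpos"].round(3))
im=imaging.read_camera("side");crop(im,170,80,170,120,4,"pics/s11.png")
```

```text
[649.07415596 -47.14799264  80.25400449] 27.240520140255096 [-0.50831614  0.44078256 -0.3445582 ] [ 0.195  0.45  -0.402  0.112 -0.41  -1.811]
```

View pics/s11.png

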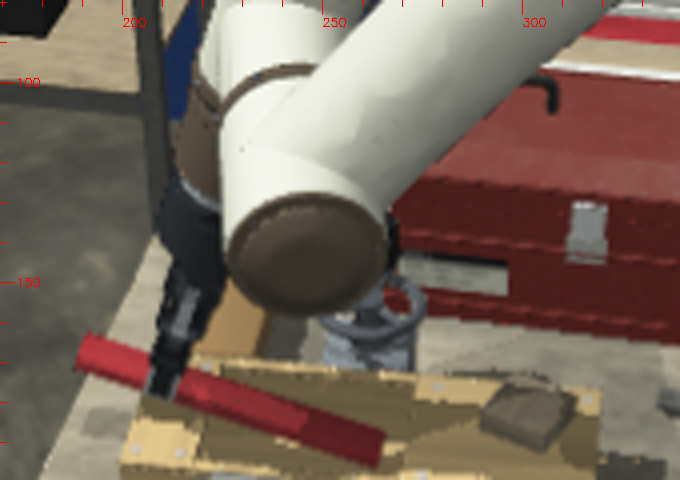

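send_rows(rows=[[-0.0025,0,-0.0076,0,0,0],[-0.0024,0,-0.0076,0,0,0],[-0.0025,0,-0.0076,0,0,0],[-0.0025,0,-0.0076,0,0,0],[-0.0025,0,-0.0076,0,0,0],[-0.0024,0,-0.0076,0,0,0]])

```text
clock: 15.87
ee_pos: [649.1, -47.1, 129.7]
tool_rot: [[-0.95, -0.051, 0.309], [-0.048, 0.999, 0.016], [-0.31, 0.0, -0.951]]
contact_force: [-0.0, -1.3, -0.4]
opening: 27.3
```

send_rows(rows=[[-0.0007,0,-0.0042,0,0.0204,0],[-0.0006,0,-0.0043,0,0.0204,0],[-0.0005,0,-0.0043,0,0.0204,0],[-0.0004,0,-0.0042,0,0.0204,0],[-0.0004,0,-0.0043,0,0.0204,0],[-0.0002,0,-0.0043,0,0.0204,0],[-0.0002,0,-0.0043,0,0.0204,0],[-0.0001,0,-0.0043,0,0.0204,0],[0.0001,0,-0.0043,0,0.0204,0],[0.0001,0,-0.0043,0,0.0204,0],[0.0001,0,-0.0043,0,0.0204,0],[0.0003,0,-0.0042,0,0.0204,0]])

```text
clock: 16.87
ee_pos: [641.0, -47.4, 180.1]
tool_rot: [[-0.996, -0.051, 0.069], [-0.051, 0.999, 0.004], [-0.069, 0.0, -0.998]]
contact_force: [0.0, 1.0, -0.8]
opening: 27.4
```

send_rows(rows=[[0,0,0,0,0,0],[0,0,0,0,0,0],[0,0,0,0,0,0],[0,0,0,0,0,0],[0,0,0,0,0,0],[0,0,0,0,0,0]])

```text
clock: 17.37
ee_pos: [640.8, -47.5, 179.0]
tool_rot: [[-0.996, -0.051, 0.069], [-0.051, 0.999, 0.003], [-0.069, 0.0, -0.998]]
contact_force: [-0.9, 0.1, -0.3]
opening: 27.2
```

Run:
```python
from plan import *
s=bot.state();print(s["ee_pos"],s["opening"],s["contact_force"],s["joint_velocities"].round(4))
im=imaging.read_camera("side");crop(im,150,60,190,140,4,"pics/s12.png")
im=imaging.read_camera("top");crop(im,200,90,180,140,4,"pics/t12.png")
for nm,ss in(("b",0),("a",220)):
    q=pose(-70,160,4,s=ss,n=0)[0];print(nm,q.round(),((proj("side",[q])[0]-[150,60])*4).round(),((proj("top",[q])[0]-[200,90])*4).round())
```

```text
[640.79368324 -47.54482822 179.01495602] 27.247837085239418 [-0.94553434  0.14024278 -0.33173207] [-0.0003  0.0027  0.0034 -0.0001 -0.0009 -0.001 ]
b [479. -56. 170.] [489. 374.] [352. 470.]
a [698. -45. 185.] [158. 327.] [320.  51.]
```

View pics/s12.png

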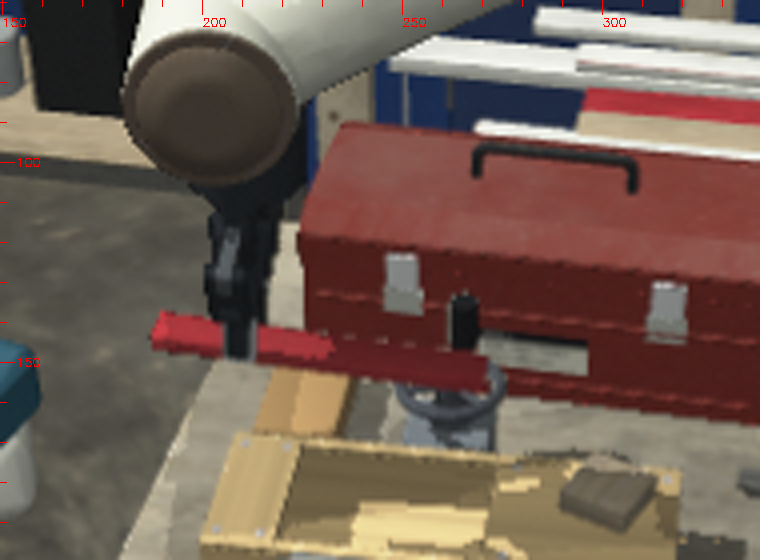

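View pics/t12.png

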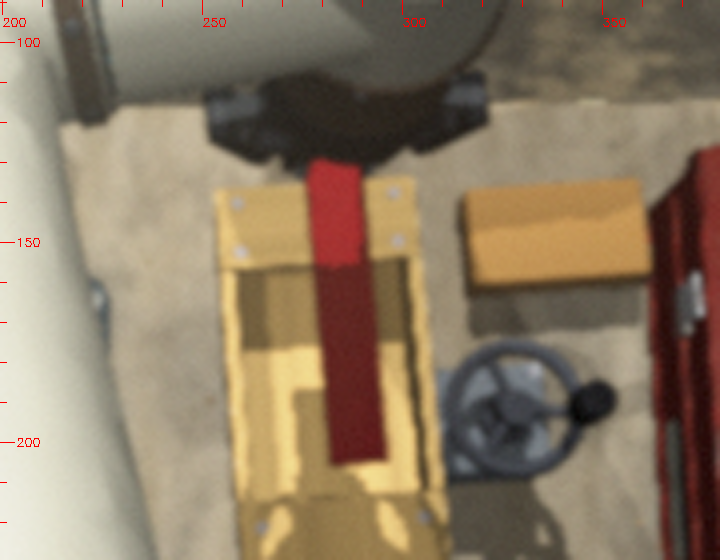

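Run:
```python
from plant import ticket
print(ticket.close_job())
```

```text
the job is handed in; nothing more can be done
None
```

I wound the shutter fully open, drew the strip out of the box far end first, and handed the job in with the strip held in the gripper above the opening. The hand-in gives no verdict, so the results below come from my own checks. The clock read about 17.5 s of the 58 s allowed.

**Shutter:** I turned the handwheel about 8 rad clockwise by its knob until it met the stop, where the reaction reached about 20 N. The last pictures show the opening fully clear and the knob where I left it.

**Strip:** I gripped it by its width and slid it about 36 mm toward the near end of the box. I then tilted it to 18° so the far end rose through the opening, and drew it out. No unusual force showed on the way.

**Last checks before hand-in:**
- **Grip:** the finger opening was a steady 27 mm on the 30 mm strip, with the squeeze set at 80 N.
- **Stillness:** joint speeds were near zero.
- **Height:** the calculated end heights were about 170 and 185 mm, against the box top at 57 mm. The strip's centre was about 40 mm from the opening's centre.
- **Surroundings:** the square block and sanding block, which were in view, looked unmoved. The tape roll, jar and small block were outside the last crops, and nothing I did went near them.

**Disagreements:** the two cameras differed by about 4 to 5 mm on the strip's sideways position, and I used a value in between. While the strip was tilted, the side picture showed its raised end about 2 pixels lower than I had calculated. In the final pose the side picture agreed within about 1.5 pixels; in the top picture the near end was 2 to 3 pixels off.

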